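Unlock the vegetable slicer and set its thickness dial

TASK

Set up the vegetable slicer for the next batch: draw the red-knobbed lock pin right out of its bore and park it in the notch of the blue bracket on the slicer's side, slid fully home and hanging upright by its collar, and let go of it. Then turn the black thickness dial clockwise until its yellow pointer is at the red mark. Leave the mug, the cleaner bottle and the bowl where they stand.

Things in the scene. Friction and masses are not known exactly. Their poses are not given: they have to be found in the camera images.
- slicer: Bench vegetable slicer, fixed. Origin on the counter under the centre of its white housing (150 x 170 mm in x, y; 80 mm high, flat top); x points away from the robot at yaw 0, z up. A lower steel bed (130 mm wide, deck at 58 mm, grey pusher up to 100 mm high) runs on to y = 255 mm. Dial, bore and scale are on the housing's top, the blue bracket on its -y side.
- bore (a point): Centre of the mouth of the lock-pin bore, in the housing top (80 mm above the counter): vertical, 18 mm across, 55 mm deep. It lies at (24, 38) mm in the slicer's frame, 66 mm from the dial axis. Axes as the slicer's.
- pin: Loose steel lock pin, about 120 g, round, upright in the bore at first. Origin on its axis at the collar's underside, z up. Collar 26 mm dia., z 0 to 10 mm, rests on the housing top; stem 12 mm dia. to z 22; red knob 24 mm dia., z 22 to 44. Below: waist 10 mm dia. to z -33, thicker foot 16 mm dia. from z -33 to -45. In the bore, its collar blocks the dial's pointer.
- pin_knob (a point): Centre of the pin's red knob, 33 mm above the pin's origin.
- rest: Blue parking bracket on the slicer's -y side, fixed; its place along that side varies. A level fork 10 mm thick, 41 mm wide, top flush with the housing top (80 mm above the counter). Its slot, 13 mm wide, runs along y: open at the -y end, closed at +y. Axes as the slicer's; origin as notch.
- notch (a point): Where the pin's origin lies when parked: in the slot's middle, at the fork's top, 5 mm from the slot's closed end (waist touching it). Axes as the slicer's. The pin's foot is wider than the slot, so the pin enters from the open -y end, moving along +y with its waist in the slot, collar above the fork and foot below it; then its collar rests on the fork.
- notch_mouth (a point): Middle of the slot's open end at the fork's top, 29 mm along -y from notch.
- dial (a joint): Angle of the thickness dial, rad, 0 to 1.9, growing as it turns clockwise seen from above. At 0 its pointer points 1.257 rad (72 degrees) counterclockwise from the slicer's x axis; the pin in its bore blocks it at about 0.38. Friction about 0.08 N m; it stays where it is left.
- dial_grip (a point): Point on the dial's axis, 30 mm above the housing top, at the height to grip. The dial is a black bar 46 mm long (along its x), 14 mm wide (y), from 7 to 38 mm above the housing top, on a hub 48 mm dia. and 9 mm high. This point turns with the dial: x runs along the bar and the pointer, towards the pointer's tip.
- dial_tip (a point): Tip of the dial's yellow pointer arm (8 mm wide, 76 mm long from the axis, 2 to 9 mm above the housing top); turns with the dial, x pointing outwards along the arm.
- mark: The red index mark's carrier: origin on the dial's axis at the housing top, x pointing from the axis towards the red mark; fixed, its angle varies. The dial is right when its pointer lies along this x axis.
- mark_tab (a point): Centre of the red mark, a flat tab 14 x 8 mm on the housing top, 85 mm from the dial's axis.
- mug: Blue mug, 80 mm across, 92 mm high; leave alone. Origin under its centre.
- cleaner: White cleaner bottle with a green cap, 60 mm across, 170 mm high; leave alone. Origin under its centre.
- bowl: White bowl, 130 mm across, 50 mm high; leave alone. Origin under its centre.
Mind the look-alikes: they are no part of the job. Of the things shaped like the pin, the steel one is meant.

How it is judged:
By the outcome, as a careful person would: the job done as asked, in the order asked, and still so for the second after the job is handed in, with the robot touching nothing.
It also fails if it takes over 58 s, if anything falls off the work surface, if the arm or the gripper's body presses on something with over 40 N, if the wrist force passes 120 N, or if a joint passes its speed limit or range.

ROBOT

A 6-joint arm with a two-finger parallel gripper is mounted at the origin on the work surface. World frame = base frame: x ahead of the robot, y to its left, z up, the work surface at z = 0. Lengths are in mm, angles in rad, forces in N, time in s.
With the tool pointing down it reaches from about 350 to 875 mm from the base axis. Payload 4.2 kg.
Tool frame: the origin (TCP) lies midway between the tips of the shut fingers; the grasp point (between the pads) lies 19 mm behind it; y points along the fingers, x is the direction in which the jaws open and shut, and the axes are right-handed (so a half turn about y gives the same grasp; the last joint's range is limited). The gripper opens to 85 mm and grips with 20 to 120 N. Pads are 22 mm wide; open, the fingers measure 114 mm over their backs; the gripper's body (76 mm by 85 mm) begins 54 mm behind the grasp point. The pads swing forward as they close: fully open they stand 13 mm farther back than shut.
Start: joints at [-0.877, 0.385, 0.008, 0, -1.194, -0.259], TCP at [263.28, -566.818, 231.312] pointing down, gripper open.
Joint ranges: [-3.14, 3.14], [-1.21, 2.06], [-1.07, 1.41], [-3.16, 2.05], [-2.99, -0.16], [-3.1, 3.1]. Speed limits (rad/s): [2.79, 2.79, 3.14, 3.14, 3.14, 3.14].

INTERFACE

Orientations are given as a unit quaternion [x, y, z, w].
In Python, from bench import read_state, get_image, job_done gives the robot as it stands.
- The arm moves only by the tool play_rows, never from a script. Its argument "series" is a list of rows, each a list of 7 numbers: the shift along the tool's x, y, z in m, then the turn, a rotation vector about the tool's x, y, z in rad, then the finger opening in m, from 0 to 0.0854. In form: [[x, y, z, wx, wy, wz, claw], ...]. A call has 1 to 10 rows; each row shifts and turns the pose as measured when the row begins, along the tool's axes as they then stand; what a row does not reach is not made up. A row lasts 1/10 s, in which the tool goes at most 50 mm and 8.59 degrees, less where a joint would pass 70% of its speed; a pose out of reach is approached as far as the arm can. A call with a gripper value outside its range is refused whole. The fingers move at their own pace and stop on an object; the grip force is fixed at half the most. Time passes only in rows, so rows that do not move let the fingers close. It gives the time, the measured TCP pose, the force and the opening at its end, in the units of the state.
- read_state(): the state, without advancing time (a new reading comes with each control period).
- get_image(name): name is "scene" or "top" or "wrist"; returns a dict with "color" (480x640x3 uint8, red, green, blue), "intrinsics" (3x3 intrinsics, pixels), "origin" and "orientation" of the camera in the world. Camera axes: x right, y down, z forward; pixel columns grow to the right and rows downward; lengths in mm; the calibration is good to about 2 mm. A picture is of the moment at which its call begins. There is no depth.
- job_done(): hands the job in, once; it reports no verdict.
The state is a dict: "clock": time; "joints": joint angles; "joint_vel": joint speeds; "joint_efforts": joint torques, N m; "position": TCP position; "ee_rot": TCP orientation; "contact_force": force on the tool from outside, world axes, zero at the start; "wrist_torque": the same for the moment, N m; "gripper_width": finger opening in mm.
Only numpy, scipy, OpenCV 4.12 (cv2) and the standard library are available. Lean on these libraries where they do the work, as an engineer would, in place of code of your own. Each camera call takes 0.05 s, during which the arm holds its last target. There are 200 camera calls.

## Working session

There is one attempt and no reset: what is moved stays moved. The work goes in short steps, Python scripts to look and compute and a tool call to move; the robot and the scene stay as the last step left them, time stands still between calls to the robot, and variables do not carry over. Pictures are saved under pics/ and viewed, about 8 in all and at most 12, crops included, and the job is handed in when it is done.

Besides the shell and the picture viewer there is one more tool, called after "Request:" as a command line: name --pt "numbers of a row" for each row, then --argument value for the rest. play_rows: Moves the arm, as the interface text tells. Its arguments: {"type":"object","properties":{"series":{"type":"array","items":{"type":"array","items":{"type":"number"}}}},"required":["series"]}

```bash
mkdir -p pics; ls; cat > h.py <<'E'
import numpy as np, cv2
from bench import read_state, get_image, job_done
from scipy.spatial.transform import Rotation as R
def snap(n,f):
    d=get_image(n); cv2.imwrite('pics/'+f,d['color'][:,:,::-1]); 
    np.savez('pics/'+f[:-4]+'.npz',**{k:np.array(v) for k,v in d.items()}); return d
def ld(f): return dict(np.load('pics/'+f+'.npz'))
def ray(d,u,v):
    r=R.from_quat(d['orientation']).as_matrix()@np.linalg.inv(d['intrinsics'])@[u,v,1]
    return np.array(d['origin'],float),r
def at_z(d,u,v,z):
    o,r=ray(d,u,v); return o+r*(z-o[2])/r[2]
def proj(d,p):
    q=d['intrinsics']@(R.from_quat(d['orientation']).as_matrix().T@(np.array(p,float)-d['origin'])); return q[:2]/q[2]
E
python3 - <<'E'
from h import *
for n in('scene','top'):
    d=snap(n,n+'0.png'); print(n,d['origin'],d['orientation'],np.array(d['intrinsics']).tolist())
print(read_state())
E
```

```text
pics
scene [1086.73388514  777.66984125  725.21073207] [ 0.25572967  0.85092649 -0.43648978 -0.14143238] [[442.63991724014414, 0.0, 316.96379940604396], [0.0, 442.63991724014414, 233.18466048127164], [0.0, 0.0, 1.0]]
top [ 405.3925604    44.78809503 1216.96171346] [ 0.71445527 -0.69529945  0.05625823 -0.05428961] [[485.8321879938085, 0.0, 329.48327713294066], [0.0, 485.8321879938085, 240.2273404593152], [0.0, 0.0, 1.0]]
{'clock': 0.1, 'joints': array([-8.77340547e-01,  3.85455924e-01,  6.77032986e-03, -4.58559375e-04,
       -1.19398634e+00, -2.58592487e-01]), 'joint_vel': array([ 6.85398150e-04, -2.70322435e-03,  3.63008832e-03,  2.56907405e-03,
        3.58259144e-06,  9.40402953e-04]), 'joint_efforts': array([-3.56621358e-04, -3.93318987e+01,  1.88929152e+01,  4.19805184e+00,
       -2.62253314e-03, -4.84345321e-06]), 'position': array([ 263.10345348, -566.35066333,  230.34486697]), 'ee_rot': array([ 0.3798306 ,  0.59640158, -0.59571071, -0.38100213]), 'contact_force': array([-0.76145953,  0.15312883, -0.02794705]), 'wrist_torque': array([-0.02897951, -0.05231293, -0.0341382 ]), 'gripper_width': 85.34725719825968}
```

View pics/top0.png

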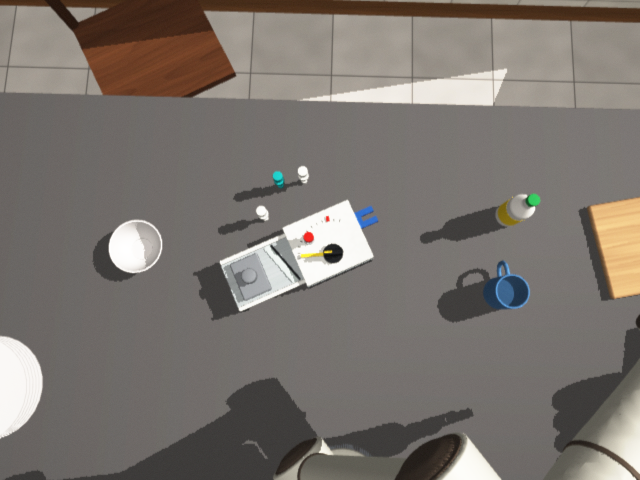

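View pics/scene0.png

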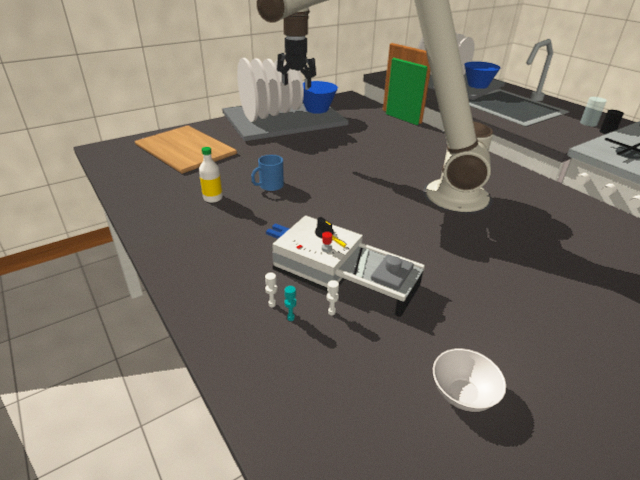

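```bash
python3 - <<'E'
import cv2,numpy as np
a=cv2.imread('pics/top0.png')[195:315,215:385]; b=cv2.imread('pics/scene0.png')[205:315,260:430]
a=cv2.resize(a,(800,565),interpolation=cv2.INTER_CUBIC); cv2.imwrite('pics/ta.png',a)
b=cv2.resize(b,(800,518),interpolation=cv2.INTER_CUBIC); cv2.imwrite('pics/sb.png',b)
E
```

```text
(no output)
```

View pics/ta.png

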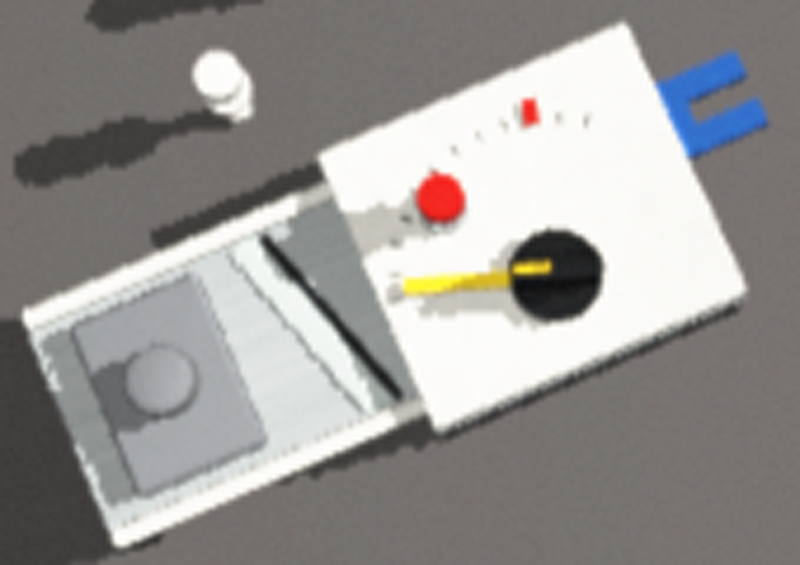

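View pics/sb.png

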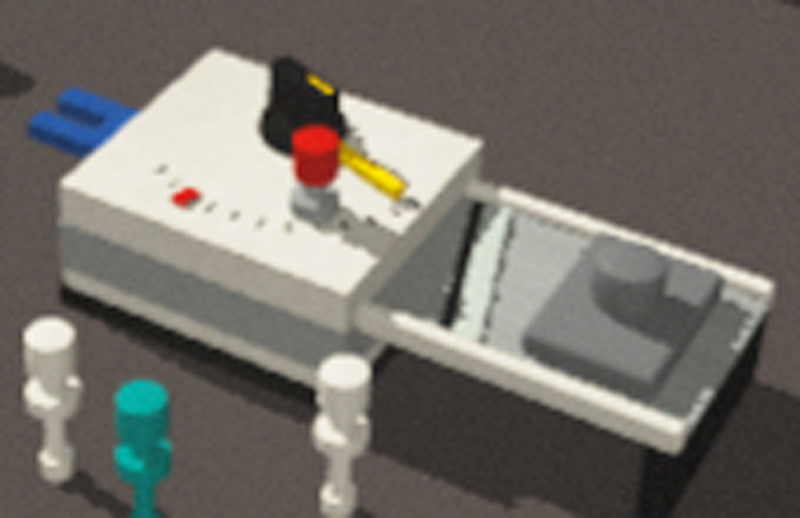

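```bash
cat > fit.py <<'E'
from h import *
from scipy.optimize import least_squares
t,s=ld('top0'),ld('scene0')
cv=lambda p,o:np.array(o)+(np.array(p)+.5)/4.706-.5
T=lambda p:cv(p,(215,195)); S=lambda p:cv(p,(260,205))
C=np.array([[75,-85],[-75,-85],[-75,85],[75,85]])
tc=[T(p) for p in[(627,22),(746,290),(438,430),(320,157)]]
sc=[S(p) for p in[(62,185),(215,48),(480,146),(350,292)]]
def W(q,p): c,n=np.cos(q[2]),np.sin(q[2]); return np.array([q[0]+c*p[0]-n*p[1],q[1]+n*p[0]+c*p[1],p[2]])
def res(q,cams):
    r=[]
    for d,pts in cams:
        for c,p in zip(C,pts): r+=list(proj(d,W(q,[*c,80]))-p)
    return np.array(r)
for nm,cams in(('t',[(t,tc)]),('s',[(s,sc)]),('ts',[(t,tc),(s,sc)])):
    o=least_squares(res,[500,50,.4],args=(cams,)); print(nm,o.x,np.round(o.fun,2))
q=o.x
def loc(d,p,z):
    w=at_z(d,*p,z); c,n=np.cos(q[2]),np.sin(q[2]); e=w[:2]-q[:2]; return np.round([c*e[0]+n*e[1],-n*e[0]+c*e[1]],1)
for nm,d,p,z in[('knob',t,T((441,198)),124),('tip',t,T((404,287)),87),('hub',t,T((556,277)),89),('mark',t,T((530,112)),81),('slotend',t,T((693,113)),80),('mouth',t,T((755,85)),80),('markS',s,S((186,198)),81),('tipS',s,S((402,187)),89)
 ,('forkcornerA',t,T((738,53)),80),('forkcornerB',t,T((768,118)),80)]:
    print(nm,loc(d,p,z))
E
python3 fit.py
```

```text
t [5.80388580e+02 4.77628992e+01 4.45169255e-01] [-0.31  0.34  0.58  0.09 -0.06 -0.32 -0.22 -0.1 ]
s [5.81174275e+02 5.30556036e+01 4.44345472e-01] [-0.35 -0.28 -0.29  0.29  0.89 -0.91 -0.23  0.64]
ts [5.80128917e+02 4.93941422e+01 4.45094521e-01] [-0.98  0.43 -0.11  0.18 -0.77 -0.23 -0.91 -0.02 -0.71 -1.15 -0.73 -0.45
  0.3  -1.77 -0.76 -0.39]
knob [22.7 36.9]
tip [-4.8 70.6]
hub [-31.1  -0.5]
mark [ 52.1 -23.3]
slotend [ 18.3 -98.7]
mouth [  18.7 -133.6]
markS [ 54.7 -19.9]
tipS [-2.4 74.4]
forkcornerA [  37.3 -132.6]
forkcornerB [   0.5 -132.4]
```

```bash
cat >> h.py <<'E'
def plan(p,yaw=None):
    "remaining shift/turn in tool axes to TCP p pointing down with tool x at world yaw (deg, mod 180)"
    s=read_state(); r=R.from_quat(s['ee_rot']); M=r.as_matrix()
    y0=np.degrees(np.arctan2(M[1,0],M[0,0]))
    if yaw is None: yaw=y0
    yaw=y0+(yaw-y0+90)%180-90
    c,n=np.cos(np.radians(yaw)),np.sin(np.radians(yaw))
    G=np.array([[c,n,0],[n,-c,0],[0,0,-1]]).astype(float)
    w=(r.inv()*R.from_matrix(G)).as_rotvec()
    print('t',round(s['clock'],2),'pos',np.round(s['position'],1),'yaw',round(y0,1),'j',np.round(s['joints'],2),'F',np.round(s['contact_force'],1),'grip',round(s['gripper_width'],1))
    d=np.array(p)-s['position']
    print('shift(world tgt) m',np.round(M.T@d/1e3,4),'| after-turn axes',np.round(G.T@d/1e3,4),'turn',np.round(w,4),'deg',np.round(np.degrees(w),1))
E
python3 -c "
from h import *
print(R.from_quat(read_state()['ee_rot']).as_matrix().round(3))
plan([560,20,330],-30)"
```

```text
[[-0.421 -0.001 -0.907]
 [ 0.907  0.002 -0.421]
 [ 0.002 -1.     0.   ]]
t 0.1 pos [ 263.1 -566.4  230.3] yaw 114.9 j [-0.88  0.39  0.01 -0.   -1.19 -0.26] F [-0.8  0.2 -0. ] grip 85.3
shift(world tgt) m [ 0.407  -0.0989 -0.5162] | after-turn axes [ 0.0361  0.6562 -0.0997] turn [-1.5165 -0.4811 -0.4782] deg [-86.9 -27.6 -27.4]
```

```bash
sed -i 's/G=np.array.*/G=np.array([[c,0,-n],[n,0,c],[0,-1,0]]).astype(float)/' h.py; python3 -c "
from h import *
plan([560,20,330],-30)
plan([560,20,330],7.5)"
```

```text
t 0.1 pos [ 263.1 -566.4  230.3] yaw 114.9 j [-0.88  0.39  0.01 -0.   -1.19 -0.26] F [-0.8  0.2 -0. ] grip 85.3
shift(world tgt) m [ 0.407  -0.0989 -0.5162] | after-turn axes [ 0.0361 -0.0997 -0.6562] turn [ 5.000e-04 -6.125e-01  1.900e-03] deg [  0.  -35.1   0.1]
t 0.1 pos [ 263.1 -566.4  230.3] yaw 114.9 j [-0.88  0.39  0.01 -0.   -1.19 -0.26] F [-0.8  0.2 -0. ] grip 85.3
shift(world tgt) m [ 0.407  -0.0989 -0.5162] | after-turn axes [-0.3709 -0.0997 -0.5426] turn [ 1.200e-03 -1.267e+00  1.700e-03] deg [  0.1 -72.6   0.1]
```

Request:
play_rows --pt "0 -0.045 0 0 0 0 0.06" --pt "0.02 -0.03 -0.03 0 0 0 0.06" --pt "0.03 -0.015 -0.035 0 0 0 0.06" --pt "0.03 -0.01 -0.036 0 0 0 0.06" --pt "0.03 0 -0.038 0 0 0 0.06" --pt "0.03 0 -0.038 0 0 0 0.06" --pt "0.03 0 -0.038 0 0 0 0.06" --pt "0.03 0 -0.038 0 0 0 0.06" --pt "0.03 0 -0.038 0 0 0 0.06" --pt "0.03 0 -0.038 0 0 0 0.06"

```text
clock: 1.1
position: [455.6, -183.4, 330.0]
ee_rot: [0.38, 0.596, -0.591, -0.389]
contact_force: [1.1, -0.0, -0.2]
gripper_width: 60.0
```

```bash
python3 -c "
from h import *
plan([520,40,330],150)"
```

```text
t 1.1 pos [ 455.6 -183.4  330. ] yaw 114.2 j [-0.06  0.1  -0.12 -0.01 -1.36 -1.09] F [ 1.1 -0.  -0.2] grip 60.0
shift(world tgt) m [ 0.1774  0.0025 -0.1503] | after-turn axes [ 0.0559  0.     -0.2257] turn [ 0.0037 -0.625   0.0143] deg [  0.2 -35.8   0.8]
```

Request:
play_rows --pt "0.035 0 -0.03 0 0 0 0.06" --pt "0.035 0 -0.03 0 0 0 0.06" --pt "0.035 0 -0.03 0 0 0 0.06" --pt "0.035 0 -0.03 0 0 0 0.06" --pt "0.03 0 -0.03 0 -0.12 0 0.06" --pt "0 0 0 0 -0.13 0.004 0.06" --pt "0 0 0 0 -0.13 0.004 0.06" --pt "0 0 0 0 -0.13 0.004 0.06" --pt "0 0 0 0 -0.125 0 0.06" --pt "0 0 0 0 0 0 0.06"

```text
clock: 2.1
position: [523.2, 50.6, 326.7]
ee_rot: [0.164, 0.688, -0.687, -0.17]
contact_force: [-0.1, -0.2, -0.7]
gripper_width: 59.9
```

```bash
python3 -c "
from h import *
plan([520,40,330],150)
d=snap('wrist','w1.png');print(d['origin'],d['orientation'])"
```

```text
t 2.1 pos [523.2  50.6 326.7] yaw 152.6 j [ 0.4   0.16 -0.06 -0.01 -1.36 -0.88] F [-0.1 -0.2 -0.7] grip 59.9
shift(world tgt) m [-0.002  -0.0033  0.0109] | after-turn axes [-0.0025 -0.0033  0.0108] turn [-0.001   0.0462  0.0092] deg [-0.1  2.6  0.5]
[491.41275488 -13.50688269 468.94226861] [0.23512224 0.96175499 0.13759538 0.02850221]
```

View pics/w1.png

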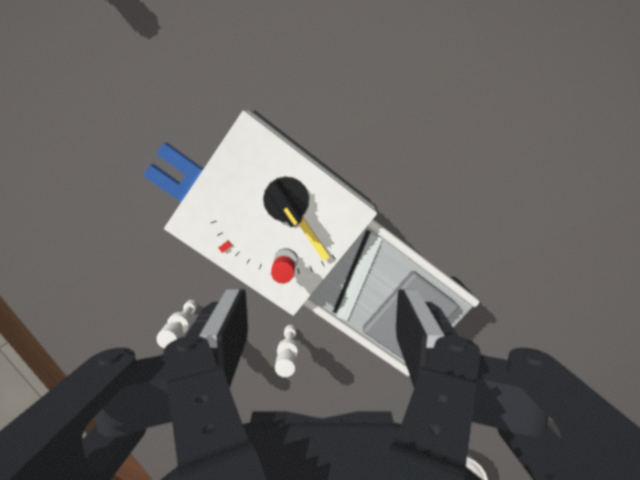

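```bash
cat > fw.py <<'E'
from fit import *
import sys
d=ld('w1'); im=d['color'].astype(int); g=cv2.cvtColor(d['color'],cv2.COLOR_RGB2GRAY)
pts=np.array([[166,229],[245,112],[376,213],[294,314]],np.float32).reshape(-1,1,2)
pc=cv2.cornerSubPix(g,pts.copy(),(5,5),(-1,-1),(3,50,.01)).reshape(-1,2); print(pc.round(1).tolist())
o=least_squares(res,q,args=([(d,pc)],)); print('w',o.x,o.fun.round(2)); 
import fit
fit.q=q2=o.x
r,gg,b=im[...,0],im[...,1],im[...,2]
def comps(m):
    n,l,st,c=cv2.connectedComponentsWithStats(m.astype(np.uint8)); return [(st[i,4],c[i],l==i) for i in np.argsort(-st[1:,4])[:3]+1]
for a,c,_ in comps((r>120)&(gg<70)&(b<70)): print('red',a,c.round(1),loc(d,c,81),loc(d,c,113))
for a,c,_ in comps((r>130)&(gg>100)&(b<80)): print('yel',a,c.round(1),loc(d,c,87))
a,c,m=comps((b>90)&(r<90)&(b>gg+30))[0]; ys,xs=np.nonzero(m)
L=np.array([loc(d,p,80) for p in zip(xs,ys)]); print('blue',L.min(0),L.max(0), 'mid x',(L[:,0].min()+L[:,0].max())/2)
for y in(-128,-122,-116,-110): k=L[abs(L[:,1]-y)<2][:,0]; k.sort(); j=np.argmax(np.diff(k)); print(y,k[0],k[j],k[j+1],k[-1])
k=L[abs(L[:,0]-19)<3][:,1]; print('slot end',k.min())
E
python3 fw.py | tail -n +15
```

```text
[[163.1999969482422, 228.1999969482422], [242.39999389648438, 110.0], [376.70001220703125, 212.89999389648438], [292.79998779296875, 315.29998779296875]]
w [5.80663219e+02 4.79177973e+01 4.41533906e-01] [ 0.04  0.07  0.11 -0.01 -0.14 -0.05 -0.02 -0.03]
red 400 [282.6 269.3] [36.  42.9] [24.3 37.9]
red 36 [224.9 246.3] [ 52.  -21.9] [ 38.8 -21.5]
yel 123 [307.8 230.2] [-17.7  37.5]
yel 37 [290.1 216.1] [-18.7  13.9]
blue [  -2.8 -130.8] [ 39.4 -86.5] mid x 18.3
-128 -2.6 12.4 24.4 39.2
-122 -2.8 12.3 24.0 39.1
-116 -2.8 12.3 23.8 39.3
-110 -2.7 12.4 23.9 39.2
slot end -96.8
```

```bash
cat >> h.py <<'E'
Q=[580.66,47.92,.44153]
def W(p): c,n=np.cos(Q[2]),np.sin(Q[2]); return np.array([Q[0]+c*p[0]-n*p[1],Q[1]+n*p[0]+c*p[1],p[2]])
E
python3 -c "
from h import *
for p in [(24,38,95),(18.3,-102,95),(18.3,-131,95),(-30,0,95)]: print(W(p))
plan(W((24,38,200)),150)"
```

```text
[586.12009104  92.53151652  95.        ]
[640.79198026 -36.47807433  95.        ]
[653.1843541  -62.69694292  95.        ]
[553.53703249  35.10030292  95.        ]
t 2.15 pos [523.2  50.5 326.6] yaw 152.5 j [ 0.4   0.16 -0.06 -0.01 -1.36 -0.88] F [ 0.2  1.  -0.8] grip 60.5
shift(world tgt) m [-0.0376  0.1262 -0.0664] | after-turn axes [-0.0335  0.1266 -0.0678] turn [-0.001   0.044   0.0092] deg [-0.1  2.5  0.5]
```

Request:
play_rows --pt "-0.009 0.03 -0.017 0 0.044 0.009 0.055" --pt "-0.009 0.033 -0.018 0 0 0 0.055" --pt "-0.009 0.033 -0.018 0 0 0 0.055" --pt "-0.009 0.033 -0.016 0 0 0 0.055" --pt "0 0 0 0 0 0 0.055"

```text
clock: 2.65
position: [591.5, 93.3, 195.6]
ee_rot: [0.191, 0.682, -0.681, -0.188]
contact_force: [-1.8, -0.2, -0.9]
gripper_width: 54.8
```

```bash
python3 -c "
from h import *
plan(W((24,38,95)),150)"
```

```text
t 2.65 pos [591.5  93.3 195.6] yaw 149.0 j [ 0.43  0.36 -0.12  0.   -1.08 -0.97] F [-1.8 -0.2 -0.9] grip 54.8
shift(world tgt) m [0.0046 0.1006 0.0038] | after-turn axes [0.0043 0.1006 0.0034] turn [ 0.0033 -0.0182 -0.0037] deg [ 0.2 -1.  -0.2]
```

Request:
play_rows --pt "0.0045 0.02 0.004 0.003 -0.018 -0.003 0.05" --pt "0 0.02 0 0 0 0 0.05" --pt "0 0.02 0 0 0 0 0.05" --pt "0 0.015 0 0 0 0 0.05" --pt "0 0 0 0 0 0 0.05"

```text
clock: 3.15
position: [587.1, 91.1, 123.2]
ee_rot: [0.188, 0.683, -0.682, -0.184]
contact_force: [0.2, -0.6, -0.5]
gripper_width: 50.0
```

```bash
python3 -c "
from h import *
plan(W((24,38,95)),150)"
```

```text
t 3.15 pos [587.1  91.1 123.2] yaw 149.4 j [ 0.43  0.43 -0.22  0.   -0.92 -0.96] F [ 0.2 -0.6 -0.5] grip 50.0
shift(world tgt) m [ 0.0017  0.0282 -0.0006] | after-turn axes [ 0.0016  0.0282 -0.0007] turn [ 0.0029 -0.0098 -0.0052] deg [ 0.2 -0.6 -0.3]
```

Request:
play_rows --pt "0.0015 0.012 -0.0006 0.003 -0.01 -0.005 0.05" --pt "0 0.01 0 0 0 0 0.05" --pt "0 0.005 0 0 0 0 0.05" --pt "0 0 0 0 0 0 0.05"

```text
clock: 3.55
position: [588.0, 92.7, 98.4]
ee_rot: [0.185, 0.684, -0.682, -0.182]
contact_force: [0.1, -0.1, 0.4]
gripper_width: 50.1
```

```bash
python3 -c "
from h import *
plan(W((24,38,95)),150)"
```

```text
t 3.55 pos [588.   92.7  98.4] yaw 149.9 j [ 0.43  0.46 -0.24  0.   -0.86 -0.95] F [ 0.1 -0.1  0.4] grip 50.1
shift(world tgt) m [0.0016 0.0034 0.0011] | after-turn axes [0.0016 0.0034 0.0011] turn [ 0.0044 -0.0011 -0.0043] deg [ 0.3 -0.1 -0.2]
```

Small correction, then close.

Request:
play_rows --pt "0.0017 0.0035 0.001 0.004 0 -0.004 0.05" --pt "0 0 0 0 0 0 0.035" --pt "0 0 0 0 0 0 0.025" --pt "0 0 0 0 0 0 0.015" --pt "0 0 0 0 0 0 0.015" --pt "0 0 0 0 0 0 0.015" --pt "0 0 0 0 0 0 0.015"

```text
clock: 4.25
position: [586.6, 92.9, 95.7]
ee_rot: [0.184, 0.683, -0.682, -0.183]
contact_force: [1.1, -0.5, 0.0]
gripper_width: 21.8
```

```bash
python3 -c "
from h import *
plan(W((24,38,170)),150)"
```

```text
t 4.25 pos [586.6  92.9  95.7] yaw 149.9 j [ 0.43  0.46 -0.25  0.   -0.86 -0.95] F [ 1.1 -0.5  0. ] grip 21.8
shift(world tgt) m [ 0.0001 -0.0743  0.0004] | after-turn axes [ 0.0002 -0.0743  0.0006] turn [ 0.0018 -0.0013 -0.0014] deg [ 0.1 -0.1 -0.1]
```

Request:
play_rows --pt "0 -0.008 0 0 0 0 0.015" --pt "0 -0.01 0 0 0 0 0.015" --pt "0 -0.01 0 0 0 0 0.015" --pt "0 -0.012 0 0 0 0 0.015" --pt "0 -0.012 0 0 0 0 0.015" --pt "0 -0.012 0 0 0 0 0.015" --pt "0 -0.01 0 0 0 0 0.015" --pt "0 0 0 0 0 0 0.015"

```text
clock: 5.05
position: [586.7, 93.0, 177.8]
ee_rot: [0.185, 0.684, -0.682, -0.182]
contact_force: [-0.0, -0.0, -2.3]
gripper_width: 22.3
```

```bash
python3 -c "
from h import *
plan(W((18.3,-152,175)),150)
snap('wrist','w2.png')"
```

```text
t 5.05 pos [586.7  93.  177.8] yaw 149.9 j [ 0.43  0.37 -0.15  0.   -1.04 -0.95] F [-0.  -0.  -2.3] grip 22.3
shift(world tgt) m [-0.1528  0.0028  0.1133] | after-turn axes [-0.1527  0.0028  0.1135] turn [ 0.0038 -0.0013 -0.0028] deg [ 0.2 -0.1 -0.2]
```

View pics/w2.png

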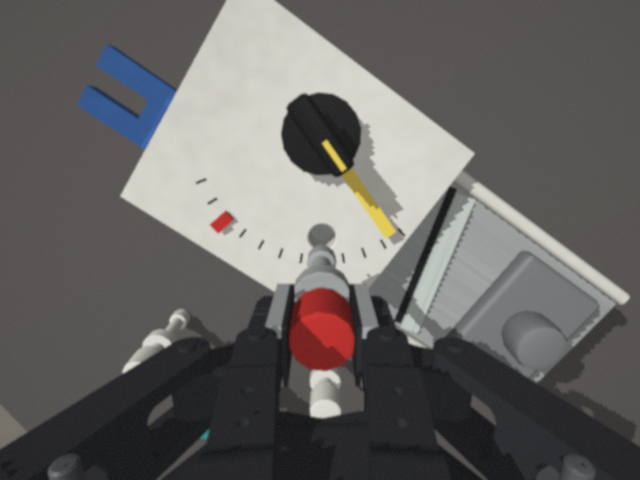

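```bash
python3 -c "
from h import *
d=ld('w2');x,y=586.7,93.
for n,z in [('top',206.1),('knobbot',184.1),('collar',162.1),('footbot',117.1),('footmid',123)]: print(n,proj(d,[x,y,z]).round(1), proj(d,[x+8,y,z]).round(1))
im=d['color'].astype(int);m=(im[...,0]>120)&(im[...,1]<70)&(im[...,2]<70);m[:270]=0
ys,xs=np.nonzero(m);print(xs.mean(),xs.min(),xs.max(),ys.min(),ys.max())
"
```

```text
top [320.8 344.4] [300.8 354.5]
knobbot [321.  313.6] [303.8 322.5]
collar [321.2 290.3] [306.1 298.4]
footbot [321.4 257.1] [309.3 263.7]
footmid [321.4 260.6] [308.9 267.4]
321.59821976672805 292 353 289 369
```

Request:
play_rows --pt "-0.02 0 0.015 0.003 0 -0.003 0.015" --pt "-0.027 0 0.02 0 0 0 0.015" --pt "-0.027 0 0.02 0 0 0 0.015" --pt "-0.027 0 0.02 0 0 0 0.015" --pt "-0.027 0 0.02 0 0 0 0.015" --pt "-0.02 0 0.015 0 0 0 0.015" --pt "0 0 0 0 0 0 0.015"

```text
clock: 5.8
position: [658.7, -81.3, 170.8]
ee_rot: [-0.178, -0.682, 0.684, 0.187]
contact_force: [-0.6, 0.5, -2.1]
gripper_width: 22.1
```

```bash
python3 -c "
from h import *
plan(W((18.3,-160,101)),150)"
```

```text
t 5.8 pos [658.7 -81.3 170.8] yaw 150.1 j [ 0.12  0.5   0.04 -0.   -1.12 -0.64] F [-0.6  0.5 -2.1] grip 22.1
shift(world tgt) m [-0.0105  0.0697  0.0028] | after-turn axes [-0.0097  0.0698  0.0032] turn [-0.0053  0.0014  0.0109] deg [-0.3  0.1  0.6]
```

Request:
play_rows --pt "-0.01 0 0.003 -0.005 0 0.01 0.015" --pt "0 0.012 0 0 0 0 0.015" --pt "0 0.014 0 0 0 0 0.015" --pt "0 0.014 0 0 0 0 0.015" --pt "0 0.012 0 0 0 0 0.015" --pt "0 0.008 0 0 0 0 0.015" --pt "0 0 0 0 0 0 0.015"

```text
clock: 6.5
position: [663.0, -85.5, 102.4]
ee_rot: [-0.179, -0.683, 0.684, 0.184]
contact_force: [0.3, 0.5, -1.5]
gripper_width: 22.5
```

```bash
python3 -c "
from h import *
plan(W((18.3,-160,101)),150)
d=snap('scene','s2.png'); snap('wrist','w3.png')
a=cv2.imread('pics/s2.png')[190:290,230:390]; b=cv2.imread('pics/w3.png')
a=cv2.resize(a,(640,400),interpolation=cv2.INTER_CUBIC);cv2.imwrite('pics/c3.png',np.vstack([a[100:300],b[50:430]]))
"
```

```text
t 6.5 pos [663.  -85.5 102.4] yaw 150.2 j [ 0.11  0.57 -0.03 -0.   -0.98 -0.63] F [ 0.3  0.5 -1.5] grip 22.5
shift(world tgt) m [-0.004   0.0014  0.0017] | after-turn axes [-0.004   0.0014  0.0017] turn [-0.0024  0.0042  0.0075] deg [-0.1  0.2  0.4]
```

View pics/c3.png

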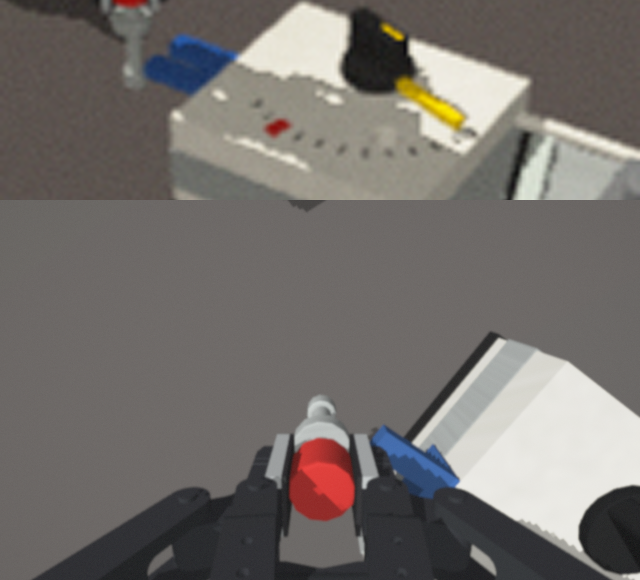

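```bash
cat >> h.py <<'E'
def sl():
    p=read_state()['position']; c,n=np.cos(Q[2]),np.sin(Q[2]); e=p[:2]-Q[:2]; print('slicer frame',np.round([c*e[0]+n*e[1],-n*e[0]+c*e[1],p[2]],2))
E
python3 -c "
from h import *
sl();plan(W((18.3,-142,101)),150)"
```

```text
slicer frame [  18.28 -156.44  104.14]
t 6.6 pos [664.  -85.7 104.1] yaw 150.3 j [ 0.11  0.56 -0.03 -0.   -0.98 -0.63] F [ 0.4  0.2 -0.6] grip 22.4
shift(world tgt) m [ 0.0118  0.0032 -0.0083] | after-turn axes [ 0.0119  0.0031 -0.0082] turn [-0.0011  0.0044  0.0048] deg [-0.1  0.3  0.3]
```

Request:
play_rows --pt "0.006 0.002 -0.004 0 0.002 0.003 0.015" --pt "0.006 0.001 -0.004 0 0 0 0.015" --pt "0 0 0 0 0 0 0.015"

```text
clock: 6.9
position: [658.3, -71.6, 103.1]
ee_rot: [0.183, 0.683, -0.683, -0.181]
contact_force: [-0.1, -0.0, -1.4]
gripper_width: 22.4
```

```bash
python3 -c "
from h import *
import time
sl();plan(W((18.3,-131,101)),150)
d=snap('top','t4.png');sl()
d=snap('wrist','w4.png');sl()
a=cv2.imread('pics/w4.png')[200:440,240:480]; cv2.imwrite('pics/w4c.png',cv2.resize(a,(600,600),interpolation=cv2.INTER_CUBIC))
for n,z in [('top',80+44+6),('org',86)]:
  p=np.r_[read_state()['position'][:2],z];print(proj(d,p))
"
```

```text
slicer frame [  19.13 -141.21  103.08]
t 6.9 pos [658.3 -71.6 103.1] yaw 150.1 j [ 0.14  0.55 -0.06  0.   -0.96 -0.66] F [-0.1 -0.  -1.4] grip 22.4
shift(world tgt) m [ 0.0089  0.0021 -0.0052] | after-turn axes [ 0.0089  0.0021 -0.0051] turn [ 0.0011  0.0024 -0.0019] deg [ 0.1  0.1 -0.1]
slicer frame [  19.24 -141.57  103.23]
slicer frame [  19.29 -141.91  103.2 ]
[319.95118192 341.37604893]
[320.45285285 288.7444451 ]
```

View pics/w4c.png

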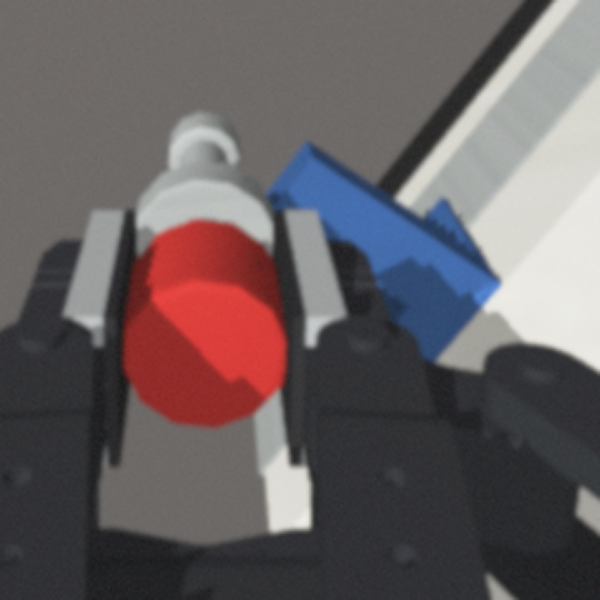

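```bash
python3 -c "
from h import *
d=ld('w4')
for p in [(-2.2,-131,80),(-2.2,-85,80),(38.8,-131,80),(18.3,-97,80)]: print(p,(proj(d,W(p))-[240,200])*2.5)
p=d['origin']
def loc(u,v,z):
    w=at_z(d,240+u/2.5,200+v/2.5,z); c,n=np.cos(Q[2]),np.sin(Q[2]); e=w[:2]-Q[:2]; return [c*e[0]+n*e[1],-n*e[0]+c*e[1]]
print(loc(305,143,80),loc(500,285,80),loc(205,353,130))
plan(W((18.3,-131,101)),150)
"
```

```text
(-2.2, -131, 80) [315.31820703 152.01164936]
(-2.2, -85, 80) [505.88748943 279.73130609]
(38.8, -131, 80) [190.21125754 313.69431851]
(18.3, -97, 80) [391.69570787 325.52977291]
[np.float64(-2.531230261033997), np.float64(-133.63146665898066)] [np.float64(-0.6767167682917474), np.float64(-85.20817269783484)] [np.float64(18.8258055434303), np.float64(-141.36305417659966)]
t 7.0 pos [658.7 -72.1 103.2] yaw 150.1 j [ 0.13  0.55 -0.06  0.   -0.96 -0.66] F [-0.3 -0.1 -2. ] grip 22.2
shift(world tgt) m [ 0.0095  0.0022 -0.0054] | after-turn axes [ 0.0095  0.0022 -0.0054] turn [ 0.0012  0.0022 -0.0024] deg [ 0.1  0.1 -0.1]
```

Request:
play_rows --pt "0.005 0.001 -0.0025 0 0 0 0.015" --pt "0.0045 0.001 -0.003 0 0 0 0.015" --pt "0 0 0 0 0 0 0.015"

```text
clock: 7.3
position: [653.0, -62.1, 101.6]
ee_rot: [0.184, 0.684, -0.683, -0.181]
contact_force: [0.1, 0.1, -1.3]
gripper_width: 22.3
```

```bash
python3 -c "
from h import *
sl();plan(W((18.4,-115,101)),150)"
```

```text
slicer frame [  18.42 -130.37  101.58]
t 7.3 pos [653.  -62.1 101.6] yaw 150.1 j [ 0.15  0.54 -0.08  0.   -0.95 -0.67] F [ 0.1  0.1 -1.3] grip 22.3
shift(world tgt) m [ 0.0126  0.0006 -0.0088] | after-turn axes [ 0.0126  0.0006 -0.0087] turn [ 0.0019  0.0017 -0.0032] deg [ 0.1  0.1 -0.2]
```

Waist is at the mouth with no contact force. Continuing.

Request:
play_rows --pt "0.0045 0 -0.003 0 0 0 0.015" --pt "0.004 0 -0.0028 0 0 0 0.015" --pt "0.004 0 -0.0028 0 0 0 0.015" --pt "0 0 0 0 0 0 0.015"

```text
clock: 7.7
position: [645.8, -47.1, 101.5]
ee_rot: [0.184, 0.684, -0.683, -0.181]
contact_force: [0.6, -0.2, -1.8]
gripper_width: 22.2
```

```bash
python3 -c "
from h import *
sl();plan(W((18.4,-103,100)),150)"
```

```text
slicer frame [  18.33 -113.77  101.52]
t 7.7 pos [645.8 -47.1 101.5] yaw 150.1 j [ 0.18  0.53 -0.1   0.   -0.94 -0.7 ] F [ 0.6 -0.2 -1.8] grip 22.2
shift(world tgt) m [ 0.0088  0.0015 -0.0062] | after-turn axes [ 0.0088  0.0015 -0.0062] turn [ 0.0018  0.0018 -0.0032] deg [ 0.1  0.1 -0.2]
```

Request:
play_rows --pt "0.0035 0 -0.0025 0 0 0 0.015" --pt "0.003 0 -0.002 0 0 0 0.015" --pt "0.0015 0 -0.001 0 0 0 0.015" --pt "0 0 0 0 0 0 0.015"

```text
clock: 8.1
position: [641.3, -37.5, 101.6]
ee_rot: [0.184, 0.684, -0.683, -0.181]
contact_force: [-0.6, 0.2, -1.8]
gripper_width: 22.4
```

```bash
python3 -c "
from h import *
sl();plan(W((18.4,-102,96)),150)"
```

```text
slicer frame [  18.36 -103.11  101.56]
t 8.1 pos [641.3 -37.5 101.6] yaw 150.1 j [ 0.19  0.52 -0.11  0.   -0.93 -0.72] F [-0.6  0.2 -1.8] grip 22.4
shift(world tgt) m [ 0.0009  0.0056 -0.0007] | after-turn axes [ 0.0009  0.0056 -0.0007] turn [ 0.0019  0.002  -0.0033] deg [ 0.1  0.1 -0.2]
```

Request:
play_rows --pt "0.001 0 -0.0007 0 0 0 0.015" --pt "0.0008 0 -0.0006 0 0 0 0.015" --pt "0 0 0 0 0 0 0.015"

```text
clock: 8.4
position: [640.8, -36.1, 101.6]
ee_rot: [0.184, 0.683, -0.683, -0.181]
contact_force: [-0.1, -0.2, -3.0]
gripper_width: 22.1
```

```bash
python3 -c "
from h import *
sl();plan(W((18.4,-102,96)),150)"
```

```text
slicer frame [  18.48 -101.72  101.61]
t 8.4 pos [640.8 -36.1 101.6] yaw 150.1 j [ 0.2   0.52 -0.12  0.   -0.93 -0.72] F [-0.1 -0.2 -3. ] grip 22.1
shift(world tgt) m [-0.0002  0.0056  0.0002] | after-turn axes [-0.0002  0.0056  0.0002] turn [ 0.0013  0.002  -0.0046] deg [ 0.1  0.1 -0.3]
```

Request:
play_rows --pt "0.0012 0 -0.0008 0 0 0 0.015" --pt "0.001 0 -0.0007 0 0 0 0.015" --pt "0 0 0 0 0 0 0.015"

```text
clock: 8.7
position: [640.8, -35.9, 101.7]
ee_rot: [-0.185, -0.682, 0.684, 0.18]
contact_force: [0.3, -1.5, -1.3]
gripper_width: 22.4
```

```bash
python3 -c "
from h import *
sl();plan(W((18.4,-102,96)),150)"
```

```text
slicer frame [  18.53 -101.44  101.65]
t 8.7 pos [640.8 -35.9 101.7] yaw 150.1 j [ 0.2   0.52 -0.12  0.01 -0.92 -0.72] F [ 0.3 -1.5 -1.3] grip 22.4
shift(world tgt) m [-0.0003  0.0057  0.0004] | after-turn axes [-0.0004  0.0057  0.0004] turn [ 0.      0.0016 -0.0077] deg [ 0.   0.1 -0.4]
```

Request:
play_rows --pt "0 0.002 0 0 0 -0.007 0.015" --pt "0 0.002 0 0 0 0 0.015" --pt "0 0.001 0 0 0 0 0.015" --pt "0 0 0 0 0 0 0.015"

```text
clock: 9.1
position: [641.5, -35.8, 97.4]
ee_rot: [0.183, 0.683, -0.683, -0.182]
contact_force: [1.5, -1.8, -1.7]
gripper_width: 22.2
```

```bash
python3 -c "
from h import *
sl();plan(W((18.4,-102,96)),150)"
```

```text
slicer frame [  19.2  -101.63   97.35]
t 9.1 pos [641.5 -35.8  97.4] yaw 150.1 j [ 0.2   0.53 -0.12  0.   -0.92 -0.72] F [ 1.5 -1.8 -1.7] grip 22.2
shift(world tgt) m [0.0002 0.0014 0.0009] | after-turn axes [0.0002 0.0014 0.0009] turn [ 0.0012  0.0015 -0.0015] deg [ 0.1  0.1 -0.1]
```

Request:
play_rows --pt "0.0003 0.0012 0.0004 0 0 0 0.015" --pt "0.0003 0.001 -0.0002 0 0 0 0.015" --pt "0 0 0 0 0 0 0.015"

```text
clock: 9.4
position: [641.4, -35.8, 95.7]
ee_rot: [0.183, 0.683, -0.683, -0.181]
contact_force: [1.1, -2.2, -1.6]
gripper_width: 22.3
```

```bash
python3 -c "
from h import *
sl();plan(W((18.4,-102,96)),150)"
```

```text
slicer frame [  19.12 -101.59   95.73]
t 9.4 pos [641.4 -35.8  95.7] yaw 150.1 j [ 0.2   0.53 -0.12  0.   -0.92 -0.72] F [ 1.1 -2.2 -1.6] grip 22.3
shift(world tgt) m [ 0.0001 -0.0003  0.0008] | after-turn axes [ 0.0001 -0.0003  0.0008] turn [ 0.0015  0.002  -0.003 ] deg [ 0.1  0.1 -0.2]
```

Pressing gently down till contact shows.

Request:
play_rows --pt "0 0.0012 0 0 0 0 0.015" --pt "0 0.0008 0 0 0 0 0.015" --pt "0 0 0 0 0 0 0.015"

```text
clock: 9.7
position: [641.4, -35.8, 95.8]
ee_rot: [0.184, 0.683, -0.683, -0.181]
contact_force: [0.6, -2.9, -1.1]
gripper_width: 22.3
```

```bash
python3 -c "
from h import *
sl();plan(W((18.4,-102,96)),150)"
```

```text
slicer frame [  19.18 -101.65   95.76]
t 9.7 pos [641.4 -35.8  95.8] yaw 150.2 j [ 0.2   0.53 -0.12  0.   -0.92 -0.72] F [ 0.6 -2.9 -1.1] grip 22.3
shift(world tgt) m [ 0.0002 -0.0002  0.0008] | after-turn axes [ 0.0002 -0.0002  0.0008] turn [ 0.0017  0.0027 -0.004 ] deg [ 0.1  0.2 -0.2]
```

Request:
play_rows --pt "0 0 0 0 0 0 0.025" --pt "0 0 0 0 0 0 0.03" --pt "0 0 0 0 0 0 0.04" --pt "0 0 0 0 0 0 0.05" --pt "0 0 0 0 0 0 0.05" --pt "0 -0.015 0 0 0 0 0.05" --pt "0 -0.025 0 0 0 0 0.05" --pt "0 -0.03 0 0 0 0 0.05" --pt "0 -0.03 0 0 0 0 0.05" --pt "0 0 0 0 0 0 0.05"

```text
clock: 10.7
position: [639.5, -34.0, 195.4]
ee_rot: [0.181, 0.683, -0.683, -0.183]
contact_force: [1.0, 0.7, 0.9]
gripper_width: 50.0
```

```bash
python3 -c "
from h import *
sl();plan(W((-30,0,200)),7.3)
snap('wrist','w5.png')"
```

```text
slicer frame [ 18.17 -99.23 195.37]
t 10.7 pos [639.5 -34.  195.4] yaw 150.1 j [ 0.2   0.44 -0.   -0.   -1.14 -0.72] F [1.  0.7 0.9] grip 50.0
shift(world tgt) m [ 0.109  -0.0043 -0.0172] | after-turn axes [ 0.0765 -0.0046 -0.0795] turn [ 5.000e-04 -6.486e-01  3.200e-03] deg [  0.  -37.2   0.2]
```

View pics/w5.png

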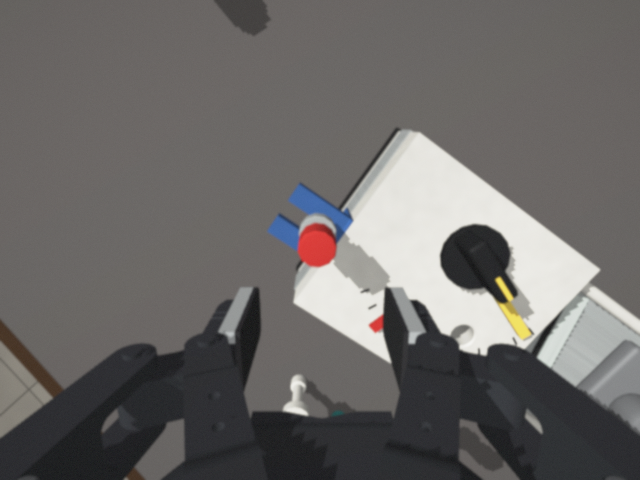

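```bash
cat >> h.py <<'E'
def loc(d,u,v,z):
    w=at_z(d,u,v,z); c,n=np.cos(Q[2]),np.sin(Q[2]); e=w[:2]-Q[:2]; return np.array([c*e[0]+n*e[1],-n*e[0]+c*e[1]])
def comps(m,k=3):
    n,l,st,c=cv2.connectedComponentsWithStats(m.astype(np.uint8)); return [(st[i,4],c[i].round(1)) for i in np.argsort(-st[1:,4])[:k]+1]
def colors(d):
    im=d['color'].astype(int);r,g,b=im[...,0],im[...,1],im[...,2]
    for a,c in comps((r>120)&(g<70)&(b<70),2): print('red',a,c,'z81',loc(d,*c,81).round(1),'z115',loc(d,*c,115).round(1))
    for a,c in comps((r>130)&(g>100)&(b<80),2):
        for z in (89,118): L=loc(d,*c,z); print('yel',a,c,z,L.round(1),'ang',np.degrees(np.arctan2(L[1],L[0]+30)).round(1))
E
python3 -c "
from h import *
d=ld('w5');colors(d)
for p in [(18.3,-102,124),(18.3,-102,90),(-30,0,118),(-30,0,89)]: print(p,proj(d,W(p)).round(1))
"
```

```text
red 1173 [316.4 245. ] z81 [ 27.7 -96.2] z115 [  18.6 -102.1]
red 96 [377.8 323.8] z81 [ 52.7 -22.3] z115 [ 40.4 -38. ]
yel 138 [506.6 299.3] 89 [-18.9  38.6] ang 73.9
yel 138 [506.6 299.3] 118 [-21.4  17.7] ang 64.0
(18.3, -102, 124) [316.7 249.2]
(18.3, -102, 90) [317.1 233.6]
(-30, 0, 118) [495.  274.2]
(-30, 0, 89) [476.5 258.6]
```

Request:
play_rows --pt "0.025 -0.004 -0.004 0 0 0 0.045" --pt "0.028 0 -0.005 0 0 0 0.045" --pt "0.028 0 -0.005 0 0 0 0.045" --pt "0.025 0 -0.003 0 -0.12 0 0.045" --pt "0 0 0 0 -0.13 0 0.045" --pt "0 0 0 0 -0.13 0 0.045" --pt "0 0 0 0 -0.13 0 0.045" --pt "0 0 0 0 -0.12 0 0.045" --pt "0 0 0 0 0 0 0.045"

```text
clock: 11.65
position: [544.3, 35.8, 186.3]
ee_rot: [-0.056, 0.706, -0.705, 0.036]
contact_force: [1.0, 0.7, 1.0]
gripper_width: 44.7
```

```bash
python3 -c "
from h import *
sl();plan(W((-30,0,95)),7.3)"
```

```text
slicer frame [-38.07   4.58 186.3 ]
t 11.65 pos [544.3  35.8 186.3] yaw -172.5 j [ 0.36  0.3  -0.23 -0.01 -1.06 -0.22] F [1.  0.7 1. ] grip 44.7
shift(world tgt) m [-0.0116  0.091   0.0022] | after-turn axes [-0.0091  0.0913  0.0019] turn [0.0038 0.003  0.0273] deg [0.2 0.2 1.6]
```

Request:
play_rows --pt "-0.009 0 0.002 0.004 0.003 0.027 0.045" --pt "0 0.018 0 0 0 0 0.045" --pt "0 0.018 0 0 0 0 0.045" --pt "0 0.015 0 0 0 0 0.045" --pt "0 0 0 0 0 0 0.045"

```text
clock: 12.15
position: [554.8, 34.5, 131.3]
ee_rot: [0.039, -0.706, 0.706, -0.042]
contact_force: [0.2, -0.2, -0.1]
gripper_width: 45.3
```

```bash
python3 -c "
from h import *
sl();plan(W((-30,0,95)),7.3)"
```

```text
slicer frame [-29.1   -1.12 131.32]
t 12.15 pos [554.8  34.5 131.3] yaw -173.4 j [ 0.35  0.36 -0.3   0.   -0.9  -0.24] F [ 0.2 -0.2 -0.1] grip 45.3
shift(world tgt) m [ 0.0013  0.0363 -0.0008] | after-turn axes [ 0.0012  0.0363 -0.0008] turn [-0.001  -0.0127 -0.0033] deg [-0.1 -0.7 -0.2]
```

Request:
play_rows --pt "0.001 0.014 -0.0006 0 -0.012 -0.003 0.045" --pt "0 0.012 0 0 0 0 0.045" --pt "0 0.006 0 0 0 0 0.045" --pt "0 0 0 0 0 0 0.045"

```text
clock: 12.55
position: [555.8, 34.8, 99.2]
ee_rot: [0.042, -0.705, 0.706, -0.045]
contact_force: [-0.5, 0.2, 0.4]
gripper_width: 44.9
```

```bash
python3 -c "
from h import *
sl();plan(W((-30,0,95)),7.3)"
```

```text
slicer frame [-28.06  -1.22  99.21]
t 12.55 pos [555.8  34.8  99.2] yaw -173.0 j [ 0.36  0.4  -0.34  0.   -0.83 -0.23] F [-0.5  0.2  0.4] grip 44.9
shift(world tgt) m [ 0.0022  0.0042 -0.0006] | after-turn axes [ 0.0022  0.0042 -0.0006] turn [-0.0018 -0.0044 -0.0043] deg [-0.1 -0.3 -0.2]
```

Request:
play_rows --pt "0.0022 0.0035 -0.0006 0 -0.004 -0.004 0.045" --pt "0 0 0 0 0 0 0.03" --pt "0 0 0 0 0 0 0.02" --pt "0 0 0 0 0 0 0.008" --pt "0 0 0 0 0 0 0.008" --pt "0 0 0 0 0 0 0.008" --pt "0 0 0 0 0 0 0.008"

```text
clock: 13.25
position: [554.5, 35.4, 97.1]
ee_rot: [0.043, -0.705, 0.706, -0.046]
contact_force: [-0.0, 0.2, -1.4]
gripper_width: 12.9
```

```bash
python3 -c "
from h import *
sl();plan(W((-30,0,95)),100.3)"
```

```text
slicer frame [-29.    -0.14  97.13]
t 13.25 pos [554.5  35.4  97.1] yaw -172.8 j [ 0.36  0.4  -0.34  0.   -0.82 -0.23] F [-0.   0.2 -1.4] grip 12.9
shift(world tgt) m [0.001  0.0021 0.0002] | after-turn axes [-0.0001  0.0021  0.001 ] turn [ 1.5000e-03  1.5174e+00 -3.7000e-03] deg [ 0.1 86.9 -0.2]
```

Request:
play_rows --pt "0 0 0 0 0.06 0 0.008" --pt "0 0 0 0 0.08 0 0.008" --pt "0 0 0 0 0.08 0 0.008" --pt "0 0 0 0 0.08 0 0.008" --pt "0 0 0 0 0.08 0 0.008" --pt "0 0 0 0 0 0 0.008"

```text
clock: 13.85
position: [554.3, 35.4, 97.1]
ee_rot: [-0.095, -0.7, 0.701, 0.093]
contact_force: [-0.2, -1.0, -1.4]
gripper_width: 12.8
```

```bash
python3 -c "
from h import *
sl();plan(W((-30,0,97)),100.3)"
```

```text
slicer frame [-2.915e+01 -6.000e-02  9.714e+01]
t 13.85 pos [554.3  35.4  97.1] yaw 164.8 j [ 0.36  0.4  -0.34  0.   -0.82 -0.63] F [-0.2 -1.  -1.4] grip 12.8
shift(world tgt) m [0.0007 0.0001 0.0005] | after-turn axes [-0.0002  0.0001  0.0008] turn [ 1.1000e-03  1.1249e+00 -3.3000e-03] deg [ 0.1 64.5 -0.2]
```

Turning smoothly with low force; continuing (pin hole is empty, so 0.38 is no block).

Request:
play_rows --pt "0 0 0 0 0.08 0 0.008" --pt "0 0 0 0 0.1 0 0.008" --pt "0 0 0 0 0.1 0 0.008" --pt "0 0 0 0 0.1 0 0.008" --pt "0 0 0 0 0.1 0 0.008" --pt "0 0 0 0 0.1 0 0.008" --pt "0 0 0 0 0.1 0 0.008" --pt "0 0 0 0 0.1 0 0.008" --pt "0 0 0 0 0.1 0 0.008" --pt "0 0 0 0 0 0 0.008"

```text
clock: 14.85
position: [554.0, 35.6, 97.2]
ee_rot: [-0.388, -0.591, 0.592, 0.386]
contact_force: [0.9, 0.9, -0.6]
gripper_width: 12.7
```

```bash
python3 -c "
from h import *
sl();plan(W((-30,0,97)),100.3)"
```

```text
slicer frame [-29.33   0.27  97.15]
t 14.85 pos [554.   35.6  97.2] yaw 113.6 j [ 0.36  0.4  -0.34  0.   -0.82 -1.52] F [ 0.9  0.9 -0.6] grip 12.7
shift(world tgt) m [-0.0003  0.0002  0.0007] | after-turn axes [-0.0004  0.0002  0.0006] turn [ 0.0012  0.2319 -0.0026] deg [ 0.1 13.3 -0.1]
```

Request:
play_rows --pt "0 0 0 0 0.08 0 0.008" --pt "0 0 0 0 0.08 0 0.008" --pt "0 0 0 0 0.06 0 0.008" --pt "0 0 0 0 0 0 0.008" --pt "0 0 0 0 0 0 0.008"

```text
clock: 15.35
position: [554.0, 35.7, 97.1]
ee_rot: [-0.448, -0.547, 0.548, 0.446]
contact_force: [0.3, -0.4, -1.5]
gripper_width: 12.7
```

```bash
python3 -c "
from h import *
sl();plan(W((-30,0,97)),100.3)"
```

```text
slicer frame [-29.31   0.38  97.14]
t 15.35 pos [554.   35.7  97.1] yaw 101.5 j [ 0.36  0.4  -0.34  0.   -0.82 -1.73] F [ 0.3 -0.4 -1.5] grip 12.7
shift(world tgt) m [-0.0005  0.0001  0.0006] | after-turn axes [-0.0006  0.0001  0.0006] turn [ 0.0013  0.0212 -0.0023] deg [ 0.1  1.2 -0.1]
```

Request:
play_rows --pt "0 0 0 0 0.022 0 0.008" --pt "0 0 0 0 0 0 0.008" --pt "0 0 0 0 0 0 0.02" --pt "0 0 0 0 0 0 0.045" --pt "0 0 0 0 0 0 0.045" --pt "0 -0.015 0 0 0 0 0.045" --pt "0 -0.03 0 0 0 0 0.045" --pt "0 -0.04 0 0 0 0 0.045" --pt "0 -0.04 0 0 0 0 0.045" --pt "0 -0.03 0 0 0 0 0.045"

```text
clock: 16.35
position: [551.4, 35.2, 253.0]
ee_rot: [-0.451, -0.54, 0.547, 0.453]
contact_force: [0.7, -0.4, 0.0]
gripper_width: 44.8
```

Request:
play_rows --pt "0 -0.03 -0.03 0 0 0 0.045" --pt "0 0 -0.04 0 0 0 0.045" --pt "0 0 0 0 0 0 0.045" --pt "0 0 0 0 0 0 0.045"

```text
clock: 16.75
position: [623.7, 48.5, 291.4]
ee_rot: [0.453, 0.544, -0.544, -0.45]
contact_force: [-1.3, 0.1, 0.5]
gripper_width: 45.0
```

```bash
python3 -c "
from h import *
sl();plan(W((-30,0,97)),100.3)
d=snap('wrist','w6.png');colors(d);t=snap('top','t6.png');colors(t)
for p in [(-30,0,118),(-30,0,89),(52.1,-22,81),(18.3,-102,124)]: print(p,proj(d,W(p)).round(1))
"
```

```text
slicer frame [ 39.19 -17.84 291.37]
t 16.75 pos [623.7  48.5 291.4] yaw 100.6 j [ 0.34  0.35  0.11  0.   -1.32 -1.73] F [-1.3  0.1  0.5] grip 45.0
shift(world tgt) m [0.0003 0.1941 0.0721] | after-turn axes [-0.0007  0.1944  0.0714] turn [ 0.0032  0.0046 -0.0032] deg [ 0.2  0.3 -0.2]
red 514 [221.4 214.6] z81 [  24.4 -114.2] z115 [  19.1 -103.1]
red 53 [322.  217.8] z81 [ 52.  -21.9] z115 [ 44.  -19.7]
yel 44 [321.5 143.2] 89 [-15.7  -4.5] ang -17.4
yel 44 [321.5 143.2] 118 [-17.   -4.1] ang -17.3
yel 5 [322. 211.] 89 [ 43.8 -19.7] ang -14.9
yel 5 [322. 211.] 118 [ 37.5 -18. ] ang -14.9
red 73 [364.6 214.6] z81 [  24.9 -107. ] z115 [  19.4 -101.6]
red 9 [327.1 218.7] z81 [ 51.8 -21. ] z115 [ 45.5 -18.2]
yel 67 [329.9 234.6] 89 [ 12.7 -11. ] ang -14.4
yel 67 [329.9 234.6] 118 [ 8.3 -8.8] ang -13.0
yel 4 [590.  207.5] 89 [-176.6 -604.6] ang -103.6
yel 4 [590.  207.5] 118 [-176.1 -587.2] ang -104.0
(-30, 0, 118) [322.2 125.7]
(-30, 0, 89) [322.3 125.7]
(52.1, -22, 81) [321.9 218. ]
(18.3, -102, 124) [219.6 215.8]
```

View pics/w6.png

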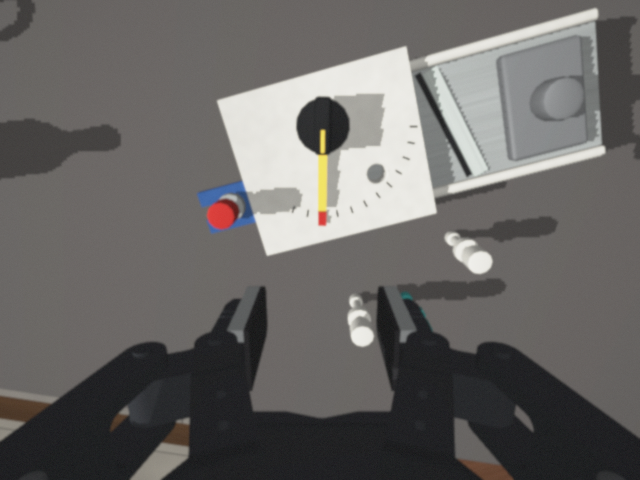

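The picture shows the pointer at column 322, in line with the red mark at (322, 218). The pin hangs in the blue fork with its knob at (221, 215), and nothing is touching the robot.

```bash
python3 -c "
from h import *
print(job_done())"
```

```text
the job is handed in; nothing more can be done
None
```

The job is done and handed in at about 17 s on the clock. I drew the steel lock pin from its bore and parked it in the blue bracket. I slid it in until it touched the closed end, lowered it until the collar sat on the fork, and let go. I then turned the dial clockwise about 87° to the red mark and moved the arm clear.

**Pin:** three views after release put the knob at (18.6 to 19.4, -101.6 to -103.1) mm in the slicer's frame, against my estimate of (18.3, -102) mm for the notch. The 1 to 1.5 mm spread is about as good as the measurement, and the pin looks upright.

**Dial:** in the last wrist picture the pointer's tip lies at -14.9° and the mark at about -15°. The small yellow stripe on the bar read -17°, but it is so close to the axis that a small position error shifts its angle by degrees. The top camera read the pointer at -14.4°. Both readings agree with the tip to within their accuracy.

**Mug, cleaner bottle and bowl:** the arm made no contact away from the slicer. I did not measure their positions again at the end.

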